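Put the letter opener away in its rest

TASK

Put the steel letter opener away in its wooden rest: swing the rest's keeper bar well clear of the bed, lay the opener flat on the bed (set it down, do not drop it) with the notch in its handle over the rest's pin and its blade between the two cheeks, and let go. Then swing the keeper back across the blade until it is fully closed. Do not push the other things on the credenza about.

Things in the scene. Friction and masses are not known exactly. Their poses are not given: they have to be found in the camera images.
- opener_grip (a point): Letter opener, all steel, lying flat (x along it to the tip, z up), 180 mm long, 160 g. Point on its centre line, half-way up the handle (6 mm above the flat underside), near the centre of mass. Dark handle: 32 mm wide (y), 12 mm thick, from x = -60 mm (end with the open U notch) to +40 mm; then blade 5 mm thick, 24 mm wide, stepping narrower to the tip at +120 mm. Starts on the marble, z = 0.
- opener_notch (a point): Point in the opener's notch, on the centre line at the level of the underside, 50 mm to the -x side of opener_grip, same axes. The notch is 13 mm wide (y), 18 mm deep (x), open at the handle's -x end; its root is 8 mm to the +x side of this point.
- rest_pin (a point): Foot of the one upright steel pin of the opener's fixed wooden rest (206 x 70 mm), at the level of its bed, 24 mm above the marble. Pin 8 mm across, 18 mm high, top 7 mm tapered. x runs along the bed from the pin to the tip stop, z up; the opener lies along +x. With opener_notch at this point there is 4 mm of play each way along x and 2.5 mm each way along y.
- rest_cheeks (a point): Point on the rest's bed, on its centre line, midway between the two wooden cheeks (12 mm high, 22 mm long, 32 mm apart) that guide the blade; 133 mm to the +x side of rest_pin, same axes. A tip stop 10 mm high begins 41 mm farther on. Between pin and cheeks the bed is only 22 mm wide and 24 mm high, so fingers pass beside it; at the pin it is 34 mm wide.
- keeper (a joint): Angle (rad) of the keeper, a flat aluminium bar on the rest that swings level about an upright post beside the bed. 0 = closed (stop): square across the bed over the blade, pointing to the rest's -y. Grows anticlockwise seen from above, towards the tip end; at 1.57 parallel to the bed and clear of it; end stop 2.2. Stays where left, by light friction (about 1 N at the knob).
- keeper_knob (a point): Middle (half-way up) of the upright round knob on the keeper's free end: 16 mm across, 25 mm high, from 41 to 66 mm above the marble; 80 mm from the keeper's axis. The bar below it is 14 mm wide and 5 mm thick, its underside 36 mm above the marble (12 mm above the bed), so that it passes over the blade.
- keeper_pivot (a point): Axis of the keeper, on its post, at the bar's mid height; fixed to the rest, at x = 108 mm, y = +42 mm from rest_pin, same axes as rest_pin.
- bowl: cobalt blue bowl, 130 mm across, 60 mm high; loose bystander, origin at the centre of its underside
- coin_cup: stainless coin cup, 68 mm across, 65 mm high; loose bystander, origin at the centre of its underside
- ring_dish: small white ring dish, 68 mm across, 20 mm high; loose bystander, origin at the centre of its underside
- hairbrush: wooden hairbrush lying bristles down, 206 mm long, 62 mm wide, 32 mm high, head towards its +x; loose bystander, origin on its underside where the handle meets the head
- glasses_case: black glasses case, 160 x 62 x 42 mm; loose bystander, origin at the centre of its underside
- phone_stand: aluminium phone stand, foot 100 x 80 mm, 120 mm high; loose bystander, origin at the centre of its underside
There are look-alikes about, which are no part of the job. Of the things that look like the part that bears opener_grip, the smallest one is meant. Of the things shaped like the part that bears rest_pin, the wooden one is meant.

How it is judged:
By the outcome, as a careful person would: the job done as asked, in the order asked, and still so for the second after the job is handed in, with the robot touching nothing.
It also fails if it takes over 72 s, if anything falls off the work surface, if the arm or the gripper's body presses on something with over 40 N, if the wrist force passes 120 N, or if a joint passes its speed limit or range.

ROBOT

A 7-joint arm with a two-finger parallel gripper is mounted at the origin on the work surface. World frame = base frame: x ahead of the robot, y to its left, z up, the work surface at z = 0. Lengths are in m, angles in rad, forces in N, time in s.
With the tool pointing down it reaches from about 0.425 to 0.825 m from the base axis. Payload 3.6 kg.
Tool frame: the origin (TCP) lies midway between the tips of the shut fingers; the grasp point (between the pads) lies 19 mm behind it (r.hold_point_z is the distance from the TCP to the grasp point, in m); z points along the fingers, y is the line along which they close (so a half turn about z gives the same grasp; the last joint's range is limited). The gripper opens to 85 mm and grips with 20 to 120 N. Pads are 22 mm wide; open, the fingers measure 114 mm over their backs; the gripper's body (76 mm by 85 mm) begins 54 mm behind the grasp point. The pads swing forward as they close: fully open they stand 13 mm farther back than shut.
Start: joints at [1.204, 0.615, -0.013, 1.423, 0.008, 1.103, -0.04], TCP at [0.217, -0.613, 0.197] pointing down, gripper open.
Joint ranges: [-3.12, 3.12], [-0.3, 2.06], [-1.34, 1.32], [0.26, 2.42], [-1.36, 4.5], [0.01, 1.98], [-2.84, 2.84]. Speed limits (rad/s): [2.79, 2.79, 3.14, 3.14, 3.14, 3.14, 3.14].

INTERFACE

Orientations are given as a unit quaternion [w, x, y, z].
In Python, from station import telemetry, eyes, job_done, r gives the robot as it stands. The module is installed in compiled form; this text tells all that it offers.
- The arm moves only by the tool jog_arm, never from a script. Its argument "rows" is a list of rows, each a list of 3 entries, a list of its own where there are three numbers: the turn, a rotation vector about the tool's x, y, z each as a share of 45 degrees, from -1 to 1, then the shift along the tool's x, y, z each as a share of 0.25 m, from -1 to 1, then the opening, from -1 (shut) to 1 (fully open). A call has 1 to 5 rows; each row shifts and turns the commanded pose from where the row before left it, along the tool's axes as they then stand; what a row does not reach is not made up. A row lasts 1/8 s, in which the tool goes at most 62.5 mm and 10.7 degrees, less where a joint would pass 70% of its speed; a pose out of reach is approached as far as the arm can. A call with a number of a shift or a turn outside -1 to 1 is refused whole. A call with a gripper value outside its range is refused whole. The fingers move at their own pace and stop on an object; "force" is the grip in N (left out, the last holds). Time passes only in rows, so rows that do not move let the fingers close. It gives the time, the measured TCP pose, the force, the opening and the grip force at its end, in the units of the state.
- telemetry.observe(): the state, without advancing time (a new reading comes with each control period).
- eyes.camera(name): name is "side" or "top" or "wrist"; returns (picture, depth): 400x640x3 uint8, red, green, blue; 400x640 float32, m along the optical axis (not along the pixel's ray), 0 where there is no reading.
- eyes.camera_info(name): a dict with "fx", "fy", "cx", "cy" (pixels), "k1" (the pictures are not rectified: a ray, as slopes to the right and down, at radius r is drawn at 1 + k1 r^2 times it, then the intrinsics apply), "pose" (4x4, takes a point from camera to world coordinates); the wrist camera has in their place "mount" (4x4, takes a point from camera to tool coordinates, whose origin is the TCP and whose axes are the flange's). Camera axes: x right, y up, looking along -z (the intrinsics and any distortion apply to the point x, -y, -z); pixel columns grow to the right and rows downward; lengths in m; the calibration is good to about 2 mm. A picture is of the moment at which its call begins: read the wrist's pose just before it. camera_info takes no time and is no camera call.
- job_done(): hands the job in; it is judged then, once.
Trained networks look in the newest picture that a camera, given by its name, has taken for a name from the list of things; names that differ only in an ending like _2 or _b are one class to them, and where a whole thing is asked for, a point or a joint stands for the part that bears it (a point fixed in the world has none). Each returns a list of dicts, best first, with "score" (0 to 1); they miss things now and then, are a little off and sometimes report something else, mostly with a low value. They report only what shows in the picture. A call takes as long as a camera call. They do not tell look-alikes from the thing itself.
- eyes.search_frame(label, camera): "xy" ([column, row] in pixels, amid what is visible of it).
The state is a dict: "time": time; "q": joint angles; "qd": joint speeds; "joint_torque": joint torques, N m; "eef_pos": TCP position; "ee_rot": TCP orientation; "ft_force": force on the tool from outside, world axes, zero at the start; "moment": the same for the moment, N m; "grip_width": finger opening in m; "gripper_force": force on a finger pad.
Only numpy, scipy, OpenCV 4.12 (cv2) and the standard library are available. Lean on these libraries where they do the work, as an engineer would, in place of code of your own. Each camera call takes 0.05 s, during which the arm holds its last target. There are 200 camera calls.

## Working session

There is one attempt and no reset: what is moved stays moved. The work goes in short steps, Python scripts to look and compute and a tool call to move; the robot and the scene stay as the last step left them, time stands still between calls to the robot, and variables do not carry over. Pictures are saved under pics/ and viewed, at most 13 in all, crops included, and the job is handed in when it is done.

Besides the shell and the picture viewer there is one more tool, called after "Emit:" as name([rows], argument=value, ...), one row to a line, values as JSON. jog_arm: Moves the arm, as the interface text tells. Shift numbers are shares of 0.25 m and turn numbers shares of 45 degrees, none past 1 either way. Its arguments: {"type":"object","properties":{"rows":{"type":"array"},"force":{"type":"number"}},"required":["rows"]}

```bash
mkdir -p pics; cat > h.py <<'E'
import numpy as np, cv2
from station import telemetry, eyes, job_done, r
from scipy.spatial.transform import Rotation as R
def tool():
    s=telemetry.observe(); T=np.eye(4); q=s["ee_rot"]
    T[:3,:3]=R.from_quat([q[1],q[2],q[3],q[0]]).as_matrix(); T[:3,3]=s["eef_pos"]; return T
def shot(n):
    T=tool(); p,d=eyes.camera(n); i=eyes.camera_info(n)
    i["P"]=T@np.array(i["mount"]) if "mount" in i else np.array(i["pose"]); return p,d,i
def rays(i,uv):
    uv=np.asarray(uv,float).reshape(-1,1,2)
    K=np.array([[i["fx"],0,i["cx"]],[0,i["fy"],i["cy"]],[0,0,1]])
    u=cv2.undistortPoints(uv,K,np.array([i["k1"],0,0,0.]),)[:,0]
    return np.c_[u[:,0],-u[:,1],-np.ones(len(u))]@i["P"][:3,:3].T
def onz(i,uv,z):
    w=rays(i,uv); o=i["P"][:3,3]; return o+w*((z-o[2])/w[:,2])[:,None]
def bydepth(i,uv,d):
    return i["P"][:3,3]+rays(i,uv)*np.asarray(d).reshape(-1,1)
def cloud(i,d):
    v,u=np.mgrid[:400,:640]; return bydepth(i,np.c_[u.ravel(),v.ravel()],d.ravel()).reshape(400,640,3)
def save(n,p): cv2.imwrite("pics/"+n+".png",p[:,:,::-1])
E
python3 - <<'E'
from h import *
for n in ["top","side"]:
    p,d,i=shot(n); save(n,p); C=cloud(i,d); np.savez(n,p=p,d=d,C=C,P=i["P"])
    print(n,i["P"][:3,3].round(3),i["fx"])
    for l in ["opener_grip","rest_pin","rest_cheeks","keeper","keeper_knob","keeper_pivot","bowl","coin_cup","ring_dish","hairbrush","glasses_case","phone_stand"]:
        try: 
            for x in eyes.search_frame(l,n)[:4]:
                u,v=np.round(x["xy"]).astype(int); print(l,round(x["score"],2),(u,v),C[min(v,399),min(u,639)].round(3))
        except Exception as e: print(l,e)
print(r.hold_point_z,telemetry.observe())
E
```

```text
top [ 0.145 -0.108  1.834] 496.57412445887036
opener_grip 0.95 (np.int64(339), np.int64(272)) [ 0.251 -0.203  0.009]
opener_grip 0.71 (np.int64(329), np.int64(202)) [ 0.513 -0.169 -0.001]
opener_grip 0.67 (np.int64(466), np.int64(210)) [ 0.481 -0.684  0.009]
rest_pin 0.94 (np.int64(241), np.int64(205)) [0.497 0.159 0.021]
rest_pin 0.86 (np.int64(206), np.int64(277)) [0.232 0.278 0.022]
rest_pin 0.52 (np.int64(331), np.int64(203)) [ 0.507 -0.176  0.01 ]
rest_cheeks 0.87 (np.int64(208), np.int64(277)) [0.232 0.271 0.02 ]
rest_cheeks 0.63 (np.int64(240), np.int64(206)) [0.494 0.163 0.016]
keeper 0.69 (np.int64(240), np.int64(199)) [0.515 0.16  0.046]
keeper 0.61 (np.int64(402), np.int64(221)) [ 0.435 -0.436  0.035]
keeper 0.39 (np.int64(206), np.int64(269)) [0.26  0.275 0.04 ]
keeper_knob 0.47 (np.int64(208), np.int64(270)) [0.256 0.268 0.038]
keeper_pivot 0.92 (np.int64(208), np.int64(278)) [0.228 0.269 0.031]
keeper_pivot 0.36 (np.int64(332), np.int64(204)) [ 0.504 -0.18   0.005]
bowl 0.87 (np.int64(186), np.int64(158)) [0.685 0.378 0.001]
coin_cup 0.58 (np.int64(239), np.int64(201)) 
[... 1882 characters left out ...]
  0.61485982, -0.01262555,  1.4234282 ,  0.00808053,
        1.10339902, -0.04038061]), 'qd': array([ 1.70557591e-03, -1.06668386e-03, -1.27988306e-03,  3.20944577e-04,
       -2.24942819e-04, -7.41050891e-05, -6.45576579e-04]), 'joint_torque': array([-8.94822024e-04, -4.69106126e+01,  2.59095412e-01, -1.71338367e+01,
        1.01694147e-02,  1.74002122e-03,  4.61716468e-06]), 'eef_pos': array([ 0.21665401, -0.61278497,  0.19751387]), 'ee_rot': array([-2.84656314e-05,  9.85597884e-01,  1.69105910e-01,  2.92888689e-05]), 'ft_force': array([ 0.14195512,  0.42042558, -0.45132319]), 'moment': array([ 0.02233325,  0.04382869, -0.00252013]), 'gripper_force': 0.0, 'grip_width': 0.08525380239432506}
```

```bash
python3 - <<'E'
import cv2
p=cv2.imread("pics/top.png"); cv2.imwrite("pics/topc.png",cv2.resize(p[130:310,140:500],(800,400),interpolation=cv2.INTER_CUBIC))
E
```

```text
(no output)
```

View pics/topc.png

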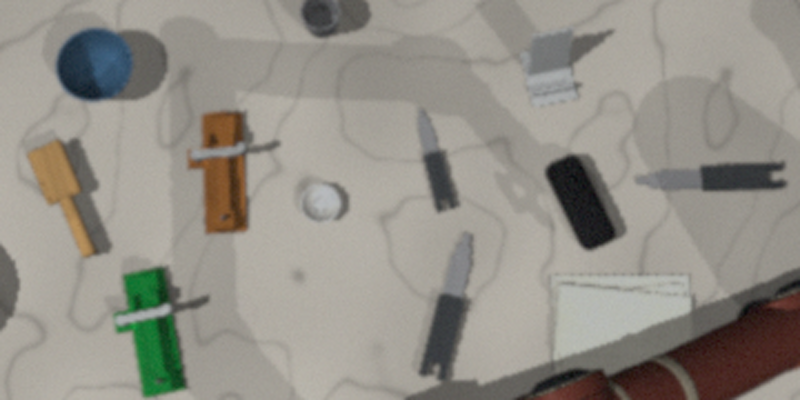

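View pics/side.png

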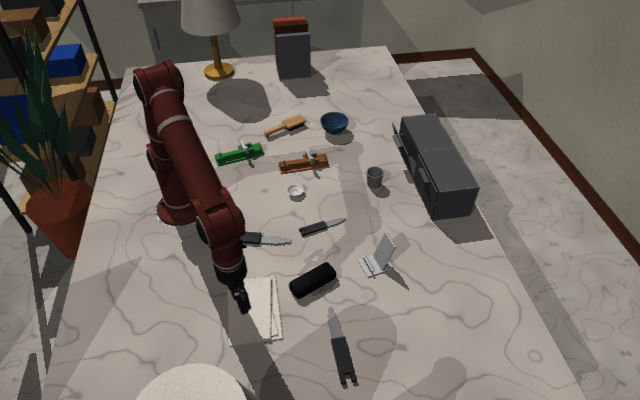

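```bash
python3 - <<'E'
from h import *
i=eyes.camera_info("wrist"); print(np.array(i["mount"]).round(3),i["fx"],i["k1"])
i=eyes.camera_info("top"); i["P"]=np.array(i["pose"])
f=lambda c,z: onz(i,np.array(c)/2.2222+[140,130],z).round(3)
print("opener",f([[447,210],[430,152],[422,110]],.006)); print("rest",f([[225,215],[227,230],[222,113],[230,220]],.03)); print("knob/post",f([[275,147],[193,158]],.05))
c=f([[277,146]],.053)
# rest/knob refined by top cloud height
z=np.load("top.npz"); C=z["C"]; m=(abs(C[...,0]-.5)<.15)&(abs(C[...,1]-.15)<.12)&(C[...,2]>.03); print(C[m][C[m][:,2]>.04].mean(0))
m=(abs(C[...,0]-.43)<.1)&(abs(C[...,1]+.44)<.1)&(C[...,2]>.03);print("case",C[m].min(0),C[m].max(0))
E
```

```text
[[-0.001  0.963  0.269  0.068]
 [ 1.     0.     0.001  0.   ]
 [ 0.001  0.269 -0.963 -0.176]
 [ 0.     0.     0.     1.   ]] 284.5658868901298 -0.03680387154877419
opener [[ 0.426 -0.213  0.006]
 [ 0.526 -0.186  0.006]
 [ 0.599 -0.173  0.006]]
rest [[0.414 0.154 0.03 ]
 [0.389 0.15  0.03 ]
 [0.587 0.164 0.03 ]
 [0.406 0.146 0.03 ]]
knob/post [[0.525 0.072 0.05 ]
 [0.506 0.207 0.05 ]]
[0.51886414 0.16385561 0.049402  ]
case [ 0.36088124 -0.48547973  0.03007064] [ 0.51730817 -0.37829408  0.05277671]
```

Emit:
jog_arm([
  [[0,0,0],[0.18,-0.136,0],1],
  [[0,0,0],[0.18,-0.136,0],1],
  [[0,0,0],[0.18,-0.136,0],1],
  [[0,0,0],[0.18,-0.136,0],1],
  [[0,0,0],[0.18,-0.136,0],1],
])

```text
time: 1.92
eef_pos: [0.3732, -0.3761, 0.1978]
ee_rot: [0.0, 0.986, 0.169, 0.0]
ft_force: [0.2, -0.5, 0.9]
grip_width: 0.0853
gripper_force: 0.0
```

Emit:
jog_arm([
  [[0,0,0],[0.18,-0.136,0],1],
  [[0,0,0],[0.18,-0.136,0],1],
  [[0,0,0],[0.18,-0.136,0],1],
  [[0,0,0.12],[0.13,-0.136,0],1],
  [[0,0,0],[0,0,0],1],
])

```text
time: 2.55
eef_pos: [0.4871, -0.1879, 0.1977]
ee_rot: [-0.001, 0.992, 0.127, 0.001]
ft_force: [-1.5, -0.8, 0.5]
grip_width: 0.0855
gripper_force: 0.0
```

```bash
python3 - <<'E'
from h import *
p,d,i=shot("wrist"); save("w1",p); np.savez("w1",p=p,d=d,C=cloud(i,d))
print(tool().round(3))
for l in ["opener_grip","opener_notch"]:
    for x in eyes.search_frame(l,"wrist")[:3]: print(l,x,onz(i,[x["xy"]],.006))
E
```

```text
[[ 0.969  0.248  0.     0.486]
 [ 0.248 -0.969  0.    -0.191]
 [ 0.    -0.    -1.     0.198]
 [ 0.     0.     0.     1.   ]]
opener_grip {'xy': [326.2, 156.2], 'score': 0.97} [[ 0.50927562 -0.19202974  0.006     ]]
opener_grip {'xy': [604.6, 249.6], 'score': 0.83} [[ 0.48259256 -0.62456626  0.006     ]]
opener_grip {'xy': [313.9, 291.6], 'score': 0.61} [[ 0.31120445 -0.22628828  0.006     ]]
opener_notch {'xy': [313.6, 290.9], 'score': 0.94} [[ 0.31225021 -0.22556195  0.006     ]]
opener_notch {'xy': [324.8, 152.9], 'score': 0.88} [[ 0.51292237 -0.18918708  0.006     ]]
opener_notch {'xy': [601.3, 248.0], 'score': 0.68} [[ 0.48364539 -0.61802506  0.006     ]]
```

View pics/w1.png

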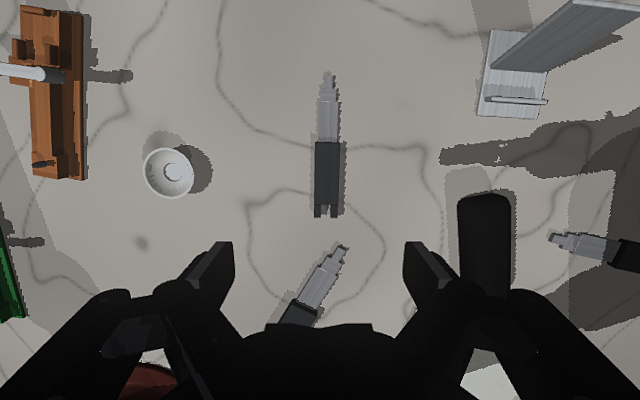

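```bash
python3 - <<'E'
from h import *
z=np.load("w1.npz"); p=z["p"].astype(int); C=z["C"]
i=eyes.camera_info("wrist"); T=tool(); i["P"]=T@np.array(i["mount"])
g=p.sum(2); m=np.zeros((400,640),bool); m[130:225,305:350]=g[130:225,305:350]<240
n,l,s,c=cv2.connectedComponentsWithStats(m.astype(np.uint8)); k=1+s[1:,4].argmax(); print(s[k])
uv=np.argwhere(l==k)[:,::-1]; W=onz(i,uv,.012)
(cx,cy),wh,a=cv2.minAreaRect((W[:,:2]*1000).astype(np.float32)); print(cx,cy,wh,a, np.median(C[l==k],0))
print(onz(i,[[328,72],[328,142],[320,217],[337,217]],.008).round(4))
# rest seen
b=(p[...,0]-p[...,2]>60); b[:,120:]=0; W=C[b]; h=W[:,2]; print("rest heights",np.percentile(h,[5,50,95]))
print([ (x["xy"],x["score"]) for l in ["rest_pin","keeper_knob","keeper_pivot"] for x in eyes.search_frame(l,"wrist")[:1]])
E
```

```text
[ 314  136   33   82 1888]
480.1258239746094 -210.4483642578125 (107.48353576660156, 39.92574691772461) 12.970064163208008 [ 0.48445481 -0.19957076  0.01177376]
[[ 0.6043 -0.1768  0.008 ]
 [ 0.5241 -0.1975  0.008 ]
 [ 0.424  -0.2121  0.008 ]
 [ 0.4296 -0.2345  0.008 ]]
rest heights [0.00527847 0.02365783 0.03273507]
[([53.2, 81.8], 0.95), ([32.8, 72.7], 0.61), ([9.6, 290.4], 0.91)]
```

Emit:
jog_arm([
  [[0,0,0.23],[0,-0.15,0],1],
  [[0,0,0],[-0.01,-0.23,0],1],
  [[0,0,0],[-0.01,-0.23,0],1],
  [[0,0,0],[-0.01,-0.23,0],1],
  [[0,0,0],[-0.01,-0.23,0],1],
])

```text
time: 3.48
eef_pos: [0.4507, 0.0723, 0.1979]
ee_rot: [0.0, 1.0, 0.031, 0.001]
ft_force: [1.8, 0.5, 0.2]
grip_width: 0.0852
gripper_force: 0.0
```

Emit:
jog_arm([
  [[0,0,0],[-0.02,-0.2,0],1],
  [[0,0,0],[0,-0.08,0],1],
  [[0,0,0],[0,0,0],1],
])

```text
time: 3.85
eef_pos: [0.4412, 0.142, 0.1976]
ee_rot: [-0.0, 0.999, 0.034, 0.0]
ft_force: [-0.3, -0.8, -0.4]
grip_width: 0.0855
gripper_force: 0.0
```

```bash
python3 - <<'E'
from h import *
p,d,i=shot("wrist"); save("w2",p[0:300,100:500].repeat(2,0).repeat(2,1)); np.savez("w2",p=p,d=d,C=cloud(i,d),P=i["P"])
print(tool().round(3), telemetry.observe()["q"].round(2))
for l,z in [("rest_pin",.03),("rest_cheeks",.024),("keeper_knob",.06),("keeper_pivot",.04)]:
    for x in eyes.search_frame(l,"wrist")[:2]: print(l,x,onz(i,[x["xy"]],z).round(4))
E
```

```text
[[ 0.998  0.064  0.     0.441]
 [ 0.064 -0.998 -0.001  0.14 ]
 [ 0.     0.001 -1.     0.198]
 [ 0.     0.     0.     1.   ]] [-0.28  0.33 -0.1   1.94  0.04  0.88 -1.91]
rest_pin {'xy': [235.7, 301.0], 'score': 0.97} [[0.2537 0.2464 0.03  ]]
rest_pin {'xy': [306.8, 113.8], 'score': 0.56} [[0.5126 0.1603 0.03  ]]
rest_cheeks {'xy': [301.9, 119.5], 'score': 0.7} [[0.5057 0.166  0.024 ]]
rest_cheeks {'xy': [234.6, 299.0], 'score': 0.55} [[0.2525 0.2496 0.024 ]]
keeper_knob {'xy': [238.2, 305.7], 'score': 0.8} [[0.2691 0.2345 0.06  ]]
keeper_knob {'xy': [298.6, 101.7], 'score': 0.63} [[0.5239 0.1684 0.06  ]]
keeper_pivot {'xy': [236.0, 299.0], 'score': 0.64} [[0.2643 0.243  0.04  ]]
keeper_pivot {'xy': [302.8, 114.3], 'score': 0.58} [[0.5116 0.1644 0.04  ]]
```

View pics/w2.png

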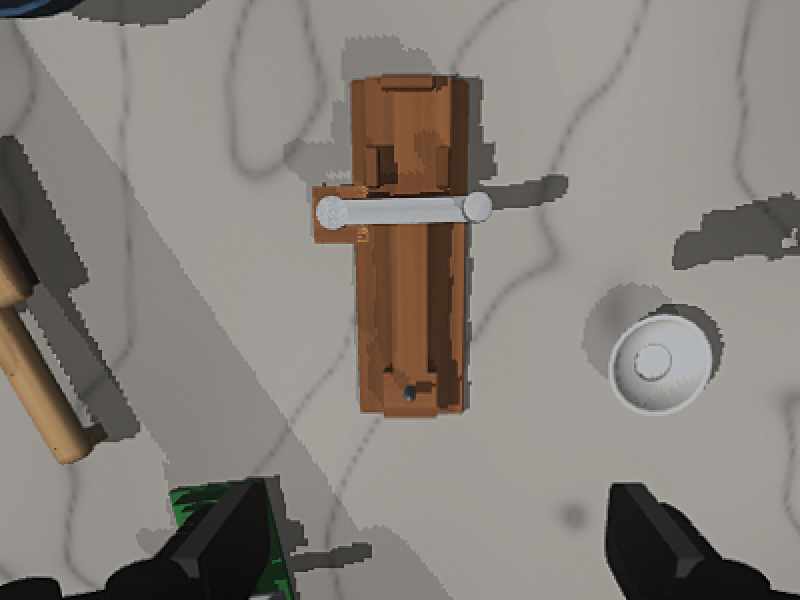

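```bash
python3 - <<'E'
from h import *
z=np.load("w2.npz"); i=eyes.camera_info("wrist"); i["P"]=z["P"]; C=z["C"]
f=lambda c,h: onz(i,np.array([c])/2+[100,0],h)[0].round(4)
print("knob",f([479,206],.066),C[103,340]); print("pivot top",f([330,212],.043),C[106,265]); print("pin top",f([410,390],.042),C[192:199,302:309,2].max())
print("bed at pin mid",f([383,405],.024),f([438,405],.024),"stop", f([381,82],.034),f([433,82],.034))
print("bed strip",f([391,355],.024),f([429,355],.024),f([389,240],.024),f([429,240],.024))
print("cheeks inner",f([379,165],.036),f([437,165],.036), C[82,183+20],C[80,318])
E
```

```text
knob [0.5252 0.1258 0.066 ] [0.52523145 0.12524155 0.06531033]
pivot top [0.5178 0.2067 0.043 ] [0.51786978 0.20710633 0.04090942]
pin top [0.418  0.1567 0.042 ] 0.3737371279674392
bed at pin mid [0.402 0.174 0.024] [0.4043 0.1388 0.024 ] stop [0.5878 0.1822 0.034 ] [0.5896 0.154  0.034 ]
bed strip [0.435  0.1704 0.024 ] [0.4365 0.1466 0.024 ] [0.5046 0.1748 0.024 ] [0.5061 0.151  0.024 ]
cheeks inner [0.5449 0.1812 0.036 ] [0.547 0.149 0.036] [ 5.43047670e-01  2.92323965e-01 -2.87807170e-04] [0.54968345 0.149723   0.0352273 ]
```

Emit:
jog_arm([
  [[0,0,0],[0.166,0.04,0],0.2],
  [[0,0,0],[0.166,0.04,0.1],0.2],
  [[0,0,0],[0,0,0.2],0.2],
  [[0,0,0],[0,0,0.1],0.2],
  [[0,0,0],[0,0,0],0.2],
])

```text
time: 4.72
eef_pos: [0.5239, 0.1249, 0.0957]
ee_rot: [0.001, 1.0, 0.031, -0.002]
ft_force: [-0.5, -0.7, 0.2]
grip_width: 0.051
gripper_force: 0.0
```

```bash
python3 - <<'E'
from h import *
p,d,i=shot("wrist"); save("w3",p); C=cloud(i,d); print(tool().round(4))
m=(C[...,2]>.058)&(C[...,2]<.075)&(abs(C[...,0]-.525)<.025)&(abs(C[...,1]-.126)<.02)
print(m.sum(),C[m].mean(0),C[m].min(0),C[m].max(0))
E
```

```text
[[ 9.980e-01  6.330e-02 -1.100e-03  5.253e-01]
 [ 6.330e-02 -9.980e-01 -6.000e-04  1.256e-01]
 [-1.100e-03  5.000e-04 -1.000e+00  9.730e-02]
 [ 0.000e+00  0.000e+00  0.000e+00  1.000e+00]]
350 [0.52654612 0.1266589  0.06513783] [0.5180416  0.11906218 0.05848694] [0.53357191 0.13454861 0.06747126]
```

View pics/w3.png

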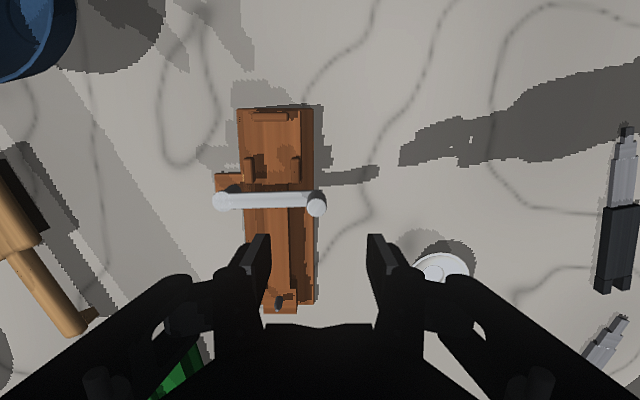

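Emit:
jog_arm([
  [[0,0,0],[0.004,0,0.1],0.2],
  [[0,0,0],[0,0,0.1],0.2],
  [[0,0,0],[0,0,0],-1],
  [[0,0,0],[0,0,0],-1],
  [[0,0,0],[0,0,0],-1],
], force=25)

```text
time: 5.4
eef_pos: [0.5275, 0.1271, 0.0491]
ee_rot: [-0.0, 0.999, 0.032, 0.002]
ft_force: [0.5, 0.2, 0.4]
grip_width: 0.0002
gripper_force: 0.0
```

Emit:
jog_arm([
  [[0,0,0],[0,0,0],-1],
  [[0,0,0],[0,0,0],-1],
])

```text
time: 5.65
eef_pos: [0.5265, 0.1269, 0.0479]
ee_rot: [-0.0, 0.999, 0.032, 0.0]
ft_force: [0.8, 0.0, 0.1]
grip_width: -0.0
gripper_force: 0.0
```

```bash
python3 - <<'E'
from h import *
p,d,i=shot("wrist"); C=cloud(i,d); np.savez("w4",p=p,d=d,C=C,P=i["P"]); q=p[120:320,200:440].repeat(3,0).repeat(3,1); save("w4",q)
m=(C[...,2]>.058)&(C[...,2]<.075)&(abs(C[...,0]-.53)<.07)&(abs(C[...,1]-.14)<.06)
print(tool()[:3,3],m.sum(),C[m].mean(0),C[m].min(0),C[m].max(0))
E
```

```text
[0.52641331 0.12686449 0.04783215] 220 [0.53108572 0.12704373 0.06387713] [0.526855   0.11897912 0.05805803] [0.53359445 0.13396428 0.06704375]
```

View pics/w4.png

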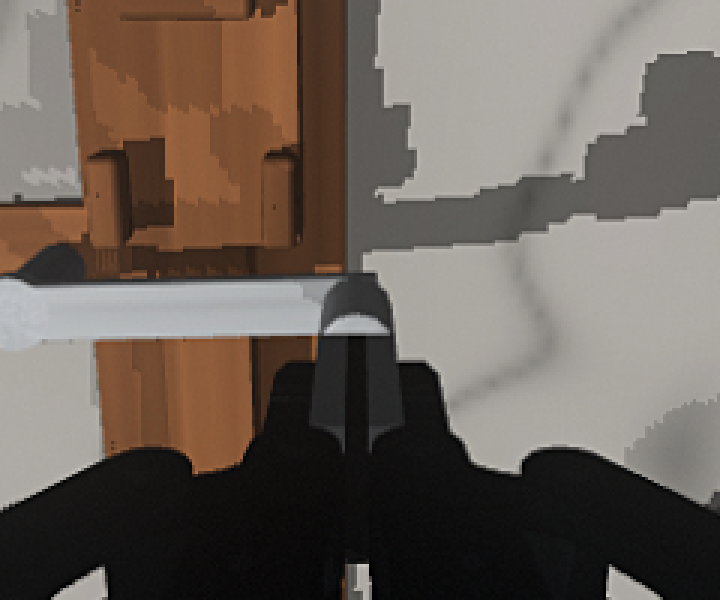

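```bash
python3 - <<'E'
import numpy as np
z=np.load("w4.npz"); 
for c in (308,319,330):
  for v in range(206,270,4): print(c,v,z["p"][v,c],z["C"][v,c].round(4))
C=z["C"]; m=(C[...,2]>.037)&(C[...,2]<.043)&(C[...,1]>.14)&(C[...,1]<.2)&(abs(C[...,0]-.52)<.03); W=C[m]
print(m.sum()); [print(round(y,3),W[abs(W[:,1]-y)<.003].mean(0)) for y in (.145,.16,.175,.19) if (abs(W[:,1]-y)<.003).any()]
E
```

```text
308 206 [73 48 32] [0.5254 0.1351 0.0057]
308 210 [122  81  53] [0.5221 0.135  0.0061]
308 214 [154 156 159] [0.5308 0.1342 0.0409]
308 218 [116 118 119] [0.5278 0.134  0.0408]
308 222 [78 78 79] [0.5289 0.1337 0.0514]
308 226 [79 79 80] [0.5294 0.1334 0.0596]
308 230 [160 162 167] [0.5289 0.1332 0.0649]
308 234 [40 39 40] [0.5372 0.1328 0.0904]
308 238 [41 40 41] [0.5369 0.1326 0.0947]
308 242 [39 39 39] [0.5365 0.1324 0.0986]
308 246 [40 40 41] [0.5367 0.1323 0.1034]
308 250 [40 39 39] [0.5375 0.1321 0.109 ]
308 254 [38 37 38] [0.5373 0.132  0.1126]
308 258 [39 38 39] [0.5374 0.1319 0.1164]
308 262 [46 46 47] [0.5365 0.1317 0.1182]
308 266 [18 16 15] [0.5387 0.1316 0.1253]
319 206 [88 85 81] [ 0.5239  0.1262 -0.0008]
319 210 [75 74 72] [0.521  0.126  0.0008]
319 214 [50 51 51] [0.5333 0.1269 0.0468]
319 218 [52 51 51] [0.5331 0.1269 0.0541]
319 222 [50 50 51] [0.5333 0.1269 0.0617]
319 226 [174 177 180] [0.5317 0.1268 0.0645]
319 230 [166 169 171] [0.5299 0.1267 0.0663]
319 234 [19 18 17] [0.5373 0.1272 0.0898]
319 238 [21 20 18] [0.5374 0.1272 0.095 ]
319 242 [20 17 17] [0.5371 0.
[... 448 characters left out ...]
-01  1.163e-01 -5.000e-04]
330 222 [106 104 101] [0.5274 0.1191 0.0448]
330 226 [65 66 64] [0.5283 0.1195 0.0544]
330 230 [47 47 47] [0.53   0.1201 0.0654]
330 234 [32 32 33] [0.5374 0.1216 0.0893]
330 238 [36 36 37] [0.5376 0.1218 0.0948]
330 242 [40 40 41] [0.5373 0.1219 0.0989]
330 246 [39 39 40] [0.5373 0.1221 0.1033]
330 250 [40 39 40] [0.5374 0.1223 0.1077]
330 254 [41 40 41] [0.5375 0.1225 0.1118]
330 258 [39 38 40] [0.5381 0.1227 0.1166]
330 262 [38 37 37] [0.5384 0.1229 0.1205]
330 266 [17 16 16] [0.539  0.1231 0.1249]
1725
0.145 [0.52509156 0.14498742 0.0406285 ]
0.16 [0.52320776 0.15983121 0.04069732]
0.175 [0.52196405 0.17507437 0.0404857 ]
0.19 [0.52089471 0.19001378 0.04062633]
```

```bash
python3 - <<'E'
from h import *
for n in ("side","top"):
    p,d,i=shot(n); C=cloud(i,d)
    m=(abs(C[...,0]-.527)<.05)&(abs(C[...,1]-.127)<.03)&(C[...,2]>.03)&(C[...,2]<.2)
    W=C[m]; c=p[m]; o=W[:,2].argsort(); print(n,tool()[:3,3].round(4)); print(np.c_[W[o],c[o]][::max(1,len(o)//30)].round(3))
E
```

```text
side [0.5263 0.1269 0.0477]
[[5.40e-01 1.43e-01 3.10e-02 4.70e+01 2.70e+01 1.40e+01]
 [5.31e-01 1.42e-01 3.20e-02 5.40e+01 4.80e+01 4.50e+01]
 [5.25e-01 1.28e-01 3.40e-02 6.30e+01 5.90e+01 5.60e+01]
 [5.40e-01 1.43e-01 3.50e-02 7.10e+01 4.20e+01 2.30e+01]
 [5.14e-01 1.36e-01 4.00e-02 1.01e+02 7.70e+01 6.20e+01]
 [5.14e-01 1.40e-01 4.20e-02 1.52e+02 1.33e+02 1.24e+02]
 [5.20e-01 1.19e-01 4.80e-02 8.20e+01 8.00e+01 8.00e+01]
 [5.20e-01 1.21e-01 5.10e-02 8.20e+01 8.10e+01 8.10e+01]
 [5.20e-01 1.19e-01 5.90e-02 8.20e+01 8.10e+01 8.00e+01]
 [5.16e-01 1.18e-01 6.60e-02 1.22e+02 1.21e+02 1.19e+02]
 [5.16e-01 1.22e-01 7.30e-02 1.81e+02 1.79e+02 1.77e+02]
 [5.16e-01 1.21e-01 8.40e-02 7.50e+01 7.40e+01 7.40e+01]
 [5.33e-01 1.22e-01 9.10e-02 6.50e+01 5.40e+01 4.80e+01]
 [5.12e-01 1.21e-01 9.50e-02 7.70e+01 7.70e+01 7.50e+01]
 [5.27e-01 1.08e-01 9.90e-02 8.00e+00 7.00e+00 9.00e+00]
 [5.24e-01 1.14e-01 1.04e-01 1.00e+01 1.00e+01 1.10e+01]
 [5.20e-01 1.19e-01 1.06e-01 1.30e+01 1.30e+01 1.40e+01]
 [5.23e-01 1.13e-01 1.10e-01 9.00e+00 9.00e+00 1.00e+01]
 [5.24e-01 1.15e-01 1.14e-01 6.00e+00 6.00e+00
[... 611 characters left out ...]
.00e+01 9.00e+00 1.00e+01]
 [5.03e-01 1.30e-01 1.79e-01 8.60e+01 8.10e+01 7.60e+01]
 [5.39e-01 1.07e-01 1.83e-01 9.00e+00 9.00e+00 9.00e+00]
 [5.09e-01 1.14e-01 1.86e-01 1.10e+01 1.20e+01 1.20e+01]
 [5.39e-01 1.06e-01 1.89e-01 8.00e+00 8.00e+00 1.00e+01]
 [5.12e-01 1.13e-01 1.91e-01 8.00e+00 8.00e+00 9.00e+00]]
top [0.5263 0.1268 0.0476]
[[ 0.515  0.098  0.13  56.    55.    54.   ]
 [ 0.522  0.105  0.132 34.    24.    26.   ]
 [ 0.521  0.101  0.135 25.    26.    24.   ]
 [ 0.514  0.101  0.136 46.    44.    41.   ]
 [ 0.525  0.098  0.136 23.    29.    26.   ]
 [ 0.524  0.101  0.138 14.    14.    19.   ]
 [ 0.516  0.1    0.144 32.    27.    31.   ]
 [ 0.514  0.099  0.184 29.    20.    24.   ]]
```

Emit:
jog_arm([
  [[0,0,0],[0,0,0],0.2],
  [[0,0,0],[0,0,0],0.2],
  [[0,0,0],[0,0,0.02],0.2],
  [[0,0,0],[0,0,0.02],0.2],
])

```text
time: 6.3
eef_pos: [0.5262, 0.1268, 0.0371]
ee_rot: [-0.0, 0.999, 0.032, -0.0]
ft_force: [-0.0, -0.1, 0.2]
grip_width: 0.051
gripper_force: 0.0
```

Emit:
jog_arm([
  [[0,0,0],[0,0,0.02],0.2],
  [[0,0,0],[0,0,0.02],0.2],
  [[0,0,0],[0,0,0],0.2],
])

```text
time: 6.68
eef_pos: [0.5259, 0.1267, 0.027]
ee_rot: [0.0, 0.999, 0.032, -0.001]
ft_force: [0.3, -0.1, 0.1]
grip_width: 0.0513
gripper_force: 0.0
```

```bash
python3 - <<'E'
from h import *
p,d,i=shot("wrist"); C=cloud(i,d); T=tool(); print(T[:3,3]); W=(np.linalg.inv(T)@np.c_[C.reshape(-1,3),np.ones(256000)].T)[:3].T.reshape(400,640,3)
m=(abs(W[...,1])>.02)&(abs(W[...,1])<.045)&(p.sum(2)<150)&(W[...,2]>-.07)&(W[...,2]<.02)&(abs(W[...,0])<.03)
for s in (-1,1):
    k=m&(W[...,1]*s>0); print(s,k.sum(),np.percentile(W[k],[2,50,98],axis=0).round(4), W[k][W[k][:,2].argsort()[-5:]].round(4))
E
```

```text
[0.52612721 0.12680652 0.0272852 ]
-1 1540 [[-0.0223 -0.0429 -0.0694]
 [ 0.0065 -0.027  -0.0532]
 [ 0.0112 -0.0253  0.0127]] [[ 0.0021 -0.0268  0.0185]
 [ 0.0013 -0.0269  0.0187]
 [ 0.0028 -0.0268  0.0188]
 [-0.0006 -0.027   0.0197]
 [ 0.0032 -0.0269  0.0198]]
1 1151 [[-0.0094  0.0256 -0.0693]
 [ 0.0068  0.0261 -0.0572]
 [ 0.0112  0.0385 -0.0388]] [[-0.0084  0.026  -0.037 ]
 [-0.006   0.0259 -0.0369]
 [ 0.0028  0.026  -0.0369]
 [ 0.0045  0.0259 -0.0368]
 [-0.0067  0.0259 -0.0367]]
```

Emit:
jog_arm([
  [[0,0,0],[0,0,0.036],0.2],
  [[0,0,0],[0,0,0.034],0.2],
  [[0,0,0],[0,0,0],-1],
  [[0,0,0],[0,0,0],-1],
  [[0,0,0],[0,0,0],-1],
])

```text
time: 7.35
eef_pos: [0.5263, 0.1268, 0.0101]
ee_rot: [-0.0, 0.999, 0.032, 0.0]
ft_force: [0.2, 0.7, -1.7]
grip_width: 0.0149
gripper_force: 25.5
```

Emit:
jog_arm([
  [[0,0,0],[0.064,-0.006,0],-1],
  [[0,0,0],[0.061,-0.019,0],-1],
  [[0,0,0],[0.056,-0.031,0],-1],
  [[0,0,0],[0.049,-0.041,0],-1],
  [[0,0,0],[0.04,-0.05,0],-1],
])

```text
time: 7.98
eef_pos: [0.593, 0.1634, 0.0101]
ee_rot: [0.003, 0.999, 0.032, 0.001]
ft_force: [2.1, -6.1, -0.7]
grip_width: 0.015
gripper_force: 25.6
```

Emit:
jog_arm([
  [[0,0,0],[0.029,-0.057,0],-1],
  [[0,0,0],[0.017,-0.062,0],-1],
  [[0,0,0],[0.0045,-0.064,0],-1],
  [[0,0,0],[-0.008,-0.063,0],-1],
  [[0,0,0],[0,0,0],-1],
])

```text
time: 8.6
eef_pos: [0.6089, 0.2342, 0.0112]
ee_rot: [-0.004, 0.999, 0.033, 0.012]
ft_force: [16.6, 4.7, -13.7]
grip_width: 0.0121
gripper_force: 25.4
```

Emit:
jog_arm([
  [[0,0,0],[0,0,0],0.2],
  [[0,0,0],[0,0,0],0.2],
  [[0,0,0],[0,0,-0.1],0.2],
  [[0,0,0],[0,0,-0.2],0.6],
  [[0,0,0],[0,0.0,-0.25],1],
])

```text
time: 9.22
eef_pos: [0.5958, 0.2294, 0.1476]
ee_rot: [0.001, 0.999, 0.033, -0.002]
ft_force: [0.6, 0.8, -1.0]
grip_width: 0.0835
gripper_force: 0.0
```

Emit:
jog_arm([
  [[0,0,0],[-0.2,0,-0.1],1],
  [[0,0,0],[-0.2,0.1,0],1],
  [[0,0,0],[-0.1,0.1,0],1],
  [[0,0,0],[0,0,0],1],
])

```text
time: 9.72
eef_pos: [0.4736, 0.1693, 0.1729]
ee_rot: [0.001, 1.0, 0.031, -0.001]
ft_force: [0.5, 0.8, -0.4]
grip_width: 0.0856
gripper_force: 0.0
```

```bash
python3 - <<'E'
from h import *
p,d,i=shot("wrist"); save("w5",p[0:300,100:500].repeat(2,0).repeat(2,1)); np.savez("w5",p=p,d=d,C=cloud(i,d),P=i["P"])
print(tool().round(4), telemetry.observe()["q"].round(2))
C=cloud(i,d); m=(C[...,2]>.058)&(C[...,2]<.075)&(abs(C[...,0]-.56)<.1)&(abs(C[...,1]-.18)<.1); print(m.sum(),np.median(C[m],0),C[m].min(0),C[m].max(0))
E
```

```text
[[ 9.980e-01  6.380e-02 -2.000e-04  4.754e-01]
 [ 6.380e-02 -9.980e-01 -1.000e-04  1.711e-01]
 [-2.000e-04  0.000e+00 -1.000e+00  1.730e-01]
 [ 0.000e+00  0.000e+00  0.000e+00  1.000e+00]] [-0.34  0.42 -0.07  1.87  0.04  0.85 -1.93]
267 [0.59308071 0.2319597  0.06539368] [0.58550897 0.22548449 0.0584823 ] [0.6012836  0.23963946 0.0680893 ]
```

View pics/w5.png

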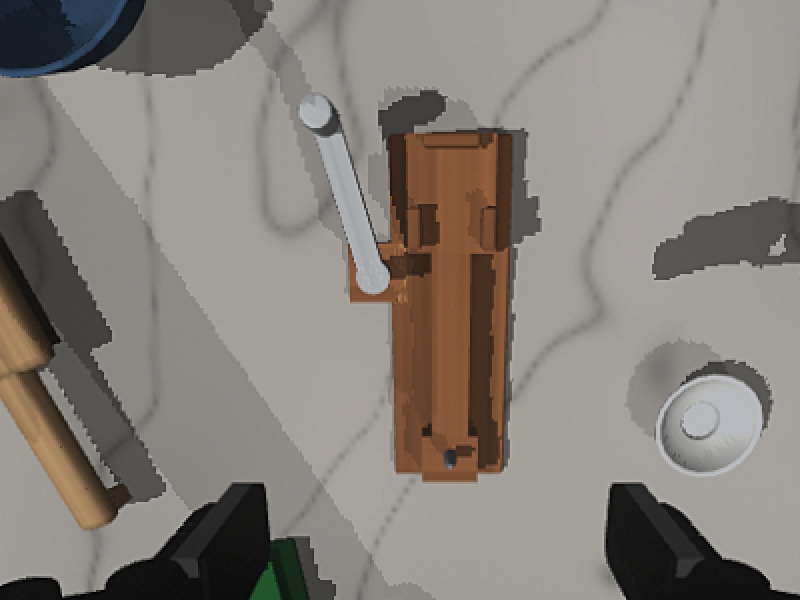

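Emit:
jog_arm([
  [[0,0,-0.238],[0,0,0],1],
  [[0,0,0],[-0.048,0.211,0],1],
  [[0,0,0],[-0.048,0.211,0],1],
  [[0,0,0],[-0.048,0.211,0],1],
  [[0,0,0],[-0.048,0.211,0],1],
])

```text
time: 10.4
eef_pos: [0.4836, -0.0452, 0.1726]
ee_rot: [-0.0, 0.992, 0.126, 0.001]
ft_force: [1.1, -0.5, 0.3]
grip_width: 0.0856
gripper_force: 0.0
```

Emit:
jog_arm([
  [[0,0,0],[-0.048,0.211,0],1],
  [[0,0,0],[-0.048,0.211,0.1],1],
  [[0,0,0],[-0.048,0.211,0.12],1],
  [[0,0,0],[0,0,0.1],1],
  [[0,0,0],[0,0,0],1],
])

```text
time: 11.02
eef_pos: [0.4864, -0.2059, 0.0905]
ee_rot: [-0.002, 0.992, 0.125, -0.002]
ft_force: [-0.1, 0.8, 0.2]
grip_width: 0.0856
gripper_force: 0.0
```

```bash
cat > op.py <<'E'
from h import *
p,d,i=shot("wrist"); C=cloud(i,d); np.savez("w6",p=p,d=d,C=C,P=i["P"]); T=tool(); print(T.round(4))
W=((C-T[:3,3])@T[:3,:3])
g=p.max(2); m=(g<75)&(abs(C[...,2]-T[2,3]*0-.01)<.006)&(abs(W[...,1])<.04)&(abs(W[...,0])<.13)
n,l,s,c=cv2.connectedComponentsWithStats(m.astype(np.uint8)); k=1+s[1:,4].argmax(); print("bbox",s[k])
h=C[l==k]; h=h[h[:,2]>.009]; print(len(h))
r=cv2.minAreaRect((h[:,:2]*1000).astype(np.float32)); print(r, np.median(h,0))
E
python3 op.py; python3 - <<'E'
import numpy as np,sys; sys.path.insert(0,'.')
E
```

```text
[[ 9.681e-01  2.505e-01 -1.000e-03  4.876e-01]
 [ 2.505e-01 -9.681e-01  1.700e-03 -2.056e-01]
 [-6.000e-04 -1.900e-03 -1.000e+00  9.190e-02]
 [ 0.000e+00  0.000e+00  0.000e+00  1.000e+00]]
bbox [ 294  144   35  105 3293]
3244
((478.8746337890625, -200.19110107421875), (99.45643615722656, 31.88020896911621), 13.654389381408691) [ 0.48575163 -0.19857902  0.0118686 ]
```

Emit:
jog_arm([
  [[0,0,0.019],[0.012,-0.03,0.1],0.5],
  [[0,0,0],[0,0,0.18],0.5],
  [[0,0,0],[0,0,0.15],0.5],
  [[0,0,0],[0,0,0.05],0.5],
  [[0,0,0],[0,0,0],0.5],
])

```text
time: 11.7
eef_pos: [0.4891, -0.198, -0.027]
ee_rot: [-0.0, 0.993, 0.119, 0.0]
ft_force: [-0.1, 1.1, -0.3]
grip_width: 0.0639
gripper_force: 0.0
```

Emit:
jog_arm([
  [[0,0,0],[0,0,0.022],0.5],
  [[0,0,0],[0,0,0],-1],
  [[0,0,0],[0,0,0],-1],
  [[0,0,0],[0,0,0],-1],
], force=60)

```text
time: 12.2
eef_pos: [0.4886, -0.1988, -0.0319]
ee_rot: [0.0, 0.993, 0.118, 0.001]
ft_force: [-0.1, 0.3, 6.0]
grip_width: 0.0303
gripper_force: 60.0
```

Emit:
jog_arm([
  [[0,0,0],[0,0,-0.1],-1],
  [[0,0,0],[0,0,-0.2],-1],
  [[0,0,0],[0,0,-0.2],-1],
  [[0,0,0.22],[0,0,-0.15],-1],
  [[0,0,0],[0,-0.2,0],-1],
])

```text
time: 12.82
eef_pos: [0.4874, -0.1538, 0.133]
ee_rot: [0.003, 1.0, 0.027, 0.004]
ft_force: [0.6, 1.1, -2.1]
grip_width: 0.0305
gripper_force: 59.8
```

Emit:
jog_arm([
  [[0,0,0],[0,-0.24,0],-1],
  [[0,0,0],[0,-0.24,0],-1],
  [[0,0,0],[0,-0.24,0],-1],
  [[0,0,0],[0,-0.24,0],-1],
  [[0,0,0],[0,-0.2,0],-1],
])

```text
time: 13.45
eef_pos: [0.4654, 0.1432, 0.1296]
ee_rot: [-0.0, 0.999, 0.033, -0.0]
ft_force: [0.8, -0.5, -1.9]
grip_width: 0.0301
gripper_force: 59.8
```

Emit:
jog_arm([
  [[0,0,0],[-0.008,-0.08,0],-1],
  [[0,0,0],[0,0,0],-1],
])

```text
time: 13.7
eef_pos: [0.4621, 0.1624, 0.1294]
ee_rot: [-0.0, 0.999, 0.034, -0.0]
ft_force: [-0.3, -0.6, -0.9]
grip_width: 0.0299
gripper_force: 59.8
```

```bash
python3 - <<'E'
from h import *
z=np.load("w5.npz"); i=eyes.camera_info("wrist"); i["P"]=z["P"]; C=z["C"]
print("pin area brightness"); print(z["p"][222:240,318:332].max(2)); 
print((C[222:240,318:332,2]*1000).round().astype(int))
f=lambda c,h: onz(i,np.array([c])/2+[100,0],h)[0].round(4)
print("stop inner",f([452,146],.034),"cheek inner",f([421,225],.036),f([483,225],.036))
p,d,i=shot("wrist"); C=cloud(i,d); T=tool(); print(T.round(4)); W=((C-T[:3,3])@T[:3,:3]); np.savez("w7",p=p,d=d,C=C,P=i["P"],T=T)
save("w7",p[0:300,100:500].repeat(2,0).repeat(2,1))
E
```

```text
pin area brightness
[[115 116 115 115 115 117 129 129 138 136 109 112 114 114]
 [113 116 116 117 117 119 119 123 146 137  63  67  67  67]
 [110 111 114 114 116 100  90  92 111 112  69  70  71  71]
 [120 119 110 112  93  60  43  40  39  61  73  73  72  74]
 [133 132 122 105  65  51  44  41  41  45  72  75  74  73]
 [135 137 136 109  69  51  46  43  42  41  62  72  70  68]
 [135 137 138 119  68  54  49  42  42  43  80 113 109 107]
 [135 138 138 118  72  63  51  44  43  48 103 150 143 142]
 [135 136 139 127  81  73  54  42  44  48  97 145 139 138]
 [135 135 138 134  90  81  61  47  41  51 108 142 136 136]
 [136 136 138 134  96  98 101 100  67  76 132 140 136 135]
 [139 138 140 140 130 105 127 140 100 124 145 140 138 137]
 [140 141 140 141 141 130 131 133 129 145 141 139 139 139]
 [133 132 133 132 134 135 135 135 135 132 132 132 133 133]
 [122 124 123 123 123 124 123 123 124 124 124 123 122 122]
 [119 122 121 121 120 119 121 121 121 120 120 120 119 121]
 [121 120 120 122 121 121 121 120 120 122 121 120 120 121]
 [121 121 120 120 120 120 121 121 121 120 120 120 120 119]]
[[24 23 24 23 24 
[... 374 characters left out ...]
 31 23 25 24]
 [25 25 24 23 38 40 40 40 41 40 35 25 24 24]
 [24 23 25 24 37 39 43 41 41 39 23 25 23 25]
 [24 24 25 24 24 41 42 42 42 38 25 24 23 25]
 [24 25 24 25 23 25 43 41 24 24 23 24 23 24]
 [24 23 24 24 25 24 24 25 24 25 24 22 24 23]
 [24 24 23 24 24 25 22 23 24 24 23 24 25 24]
 [25 24 24 24 24 24 24 24 24 24 23 24 24 23]
 [24 23 23 25 24 24 24 23 25 25 23 24 23 23]
 [24 25 24 24 23 24 23 24 23 24 24 23 24 25]]
stop inner [0.5863 0.1682 0.034 ] cheek inner [0.546  0.1819 0.036 ] [0.548  0.1492 0.036 ]
[[ 9.979e-01  6.520e-02 -7.000e-04  4.625e-01]
 [ 6.520e-02 -9.979e-01 -8.000e-04  1.602e-01]
 [-7.000e-04  8.000e-04 -1.000e+00  1.294e-01]
 [ 0.000e+00  0.000e+00  0.000e+00  1.000e+00]]
```

View pics/w7.png

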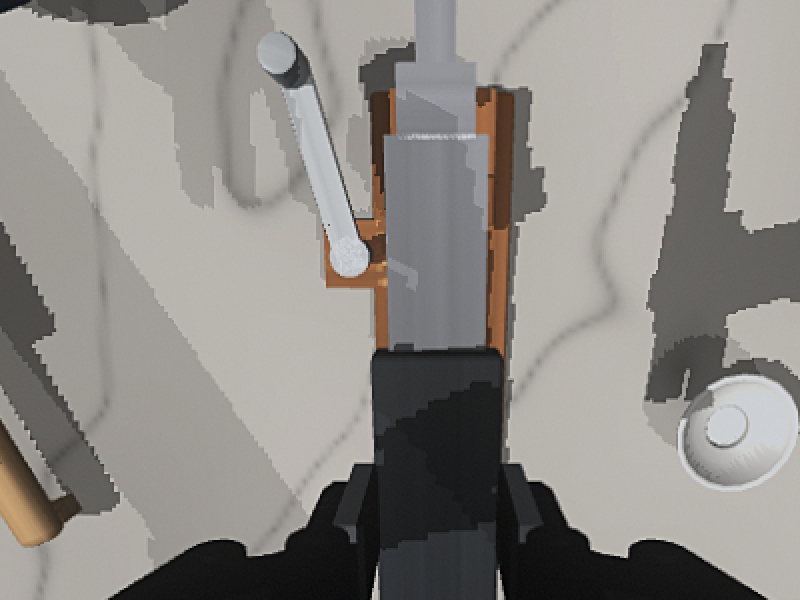

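```bash
python3 - <<'E'
from h import *
z=np.load("w5.npz"); C=z["C"]; print("pin top", C[232,323:327].mean(0), C[231:234,323:327].reshape(-1,3).mean(0))
B=C[225:237,300:345].reshape(-1,3)  # bed block y limits
i=eyes.camera_info("wrist"); i["P"]=z["P"]; print(onz(i,[[324.5,232.5]],.042))
z=np.load("w7.npz"); C=z["C"];T=z["T"];p=z["p"].astype(int); W=(C-T[:3,3])@T[:3,:3]
o=(C[...,2]>.1)&(W[...,0]>.012)&(W[...,0]<.14)&(abs(W[...,1])<.03)&(np.arange(400)[:,None]<225)
dark=o&(p.max(2)<75)&(W[...,0]<.045)
print("handle end",np.percentile(W[dark][:,0],99),"z top",np.median(W[dark][:,2]),"blade z",np.median(W[o&~dark][:,2]))
ys=[]
for x in np.arange(.02,.115,.01):
    k=o&(abs(W[...,0]-x)<.003); y=W[k][:,1]; ys.append((x,y.min(),y.max(),(y.min()+y.max())/2)); print(np.round(ys[-1],4))
a=np.array(ys); print("yaw of opener in tool",np.degrees(np.polyfit(a[:,0],a[:,3],1)[0]))
zz=W[o]; print("tip x",W[...,0][(C[...,2]>.1)&(abs(W[...,1])<.02)&(W[...,0]<.2)].max())
for x in (.02,.05,.08,.1): 
    k=o&(abs(W[...,0]-x)<.004); print(x,np.median(W[k][:,2]).round(4))
E
```

```text
pin top [0.41346355 0.15818211 0.04112011] [0.41345396 0.15818043 0.04109377]
[[0.41320588 0.15818208 0.042     ]]
handle end 0.04053821157424966 z top -0.04357512703430983 blade z -0.03657267372998663
[ 0.02   -0.0178  0.0135 -0.0021]
[ 0.03   -0.0181  0.0138 -0.0022]
[ 0.04   -0.0184  0.0134 -0.0025]
[ 0.05   -0.0143  0.0094 -0.0025]
[ 0.06   -0.0145  0.0095 -0.0025]
[ 0.07   -0.0144  0.0094 -0.0025]
[ 0.08   -0.0147  0.0091 -0.0028]
[ 0.09   -0.0145  0.0094 -0.0026]
[ 0.1    -0.0117  0.0062 -0.0027]
[ 0.11   -0.0074  0.0014 -0.003 ]
yaw of opener in tool -0.4630565371499992
tip x 0.11807036869238169
0.02 -0.0437
0.05 -0.0367
0.08 -0.0364
0.1 -0.0365
```

Emit:
jog_arm([
  [[0,0,0.011],[0.003,0.007,0.1],-1],
  [[0,0,0],[0,0,0.16],-1],
  [[0,0,0],[0,0,0.12],-1],
  [[0,0,0],[0,0,0.06],-1],
  [[0,0,0],[0,0,0],-1],
])

```text
time: 14.38
eef_pos: [0.4637, 0.1573, 0.019]
ee_rot: [0.001, 1.0, 0.027, -0.001]
ft_force: [-0.2, 0.6, -0.7]
grip_width: 0.0303
gripper_force: 59.8
```

```bash
python3 - <<'E'
from h import *
a=[]
for k in range(6): a.append(tool()); p,d,i=shot("wrist")
print(np.mean(a,0).round(4)); s=telemetry.observe(); print(s["ft_force"])
C=cloud(i,d); T=np.mean(a,0); W=(C-T[:3,3])@T[:3,:3]
# rest features left/right: tip stop & cheeks vs blade in the same picture
o=(p.max(2)>0)
k=(abs(C[...,2]-.036)<.003)&(C[...,0]>.53)&(C[...,0]<.565)&(abs(C[...,1]-.165)<.03); Y=W[k][:,1]; print("cheek tops",Y[Y<0].min() if (Y<0).any() else 0,Y[Y<0].max() if (Y<0).any() else 0,Y[Y>0].min() if (Y>0).any() else 0,Y[Y>0].max() if (Y>0).any() else 0)
save("w8",p[0:300,100:500].repeat(2,0).repeat(2,1))
E
```

```text
[[ 9.985e-01  5.450e-02  1.300e-03  4.646e-01]
 [ 5.450e-02 -9.985e-01  2.000e-04  1.584e-01]
 [ 1.300e-03 -2.000e-04 -1.000e+00  2.020e-02]
 [ 0.000e+00  0.000e+00  0.000e+00  1.000e+00]]
[ 0.70295611  0.27261523 -0.97667246]
cheek tops -0.02723956076405469 -0.018944129696163197 0.013115359976887756 0.021070768737424313
```

View pics/w8.png

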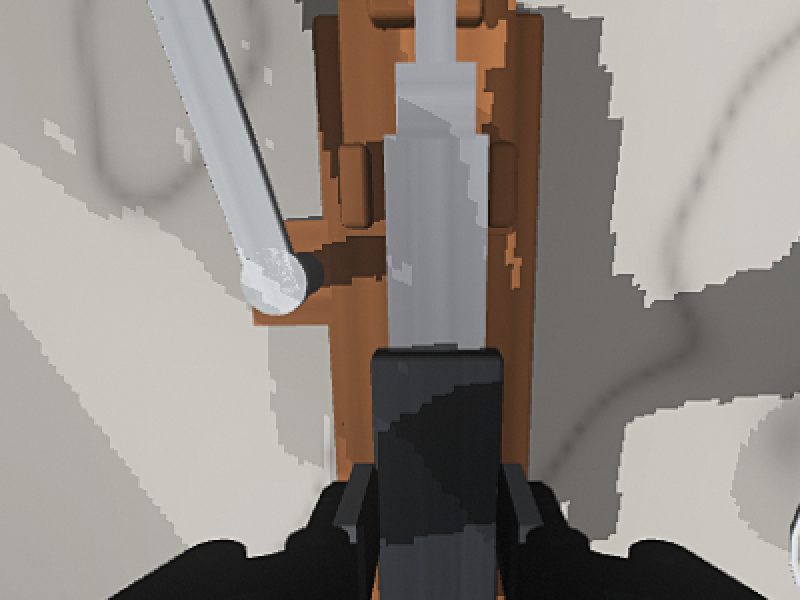

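Emit:
jog_arm([
  [[0,0,0],[-0.004,0,0.025],-1],
  [[0,0,0],[0,0,0.025],-1],
  [[0,0,0],[0,0,0.025],-1],
  [[0,0,0],[0,0,0],-1],
])

```text
time: 15.18
eef_pos: [0.4623, 0.1586, 0.0001]
ee_rot: [0.0, 1.0, 0.028, -0.001]
ft_force: [0.8, 0.3, -1.1]
grip_width: 0.0299
gripper_force: 59.8
```

Emit:
jog_arm([
  [[0,0,0],[0,0,0.012],-1],
  [[0,0,0],[0,0,0.012],-1],
  [[0,0,0],[0,0,0.006],-1],
  [[0,0,0],[0,0,0],-1],
])

```text
time: 15.68
eef_pos: [0.4628, 0.1587, -0.0068]
ee_rot: [0.0, 1.0, 0.028, -0.0]
ft_force: [0.4, 0.5, -1.3]
grip_width: 0.0301
gripper_force: 59.8
```

Emit:
jog_arm([
  [[0,0,0],[0,0,0.004],-1],
  [[0,0,0],[0,0,0],-1],
])

```text
time: 15.92
eef_pos: [0.4629, 0.1588, -0.0077]
ee_rot: [-0.0, 1.0, 0.028, 0.0]
ft_force: [-0.5, 0.5, -1.9]
grip_width: 0.0305
gripper_force: 59.8
```

Emit:
jog_arm([
  [[0,0,0],[0,0,0.004],-1],
  [[0,0,0],[0,0,0],-1],
])

```text
time: 16.18
eef_pos: [0.463, 0.1588, -0.0079]
ee_rot: [-0.0, 1.0, 0.028, 0.0]
ft_force: [-1.2, -0.1, 5.2]
grip_width: 0.0303
gripper_force: 60.6
```

Emit:
jog_arm([
  [[0,0,0],[0,0,0],0.2],
  [[0,0,0],[0,0,0],0.2],
  [[0,0,0],[0,0,-0.04],0.2],
  [[0,0,0],[0,0,-0.16],0.4],
  [[0,0,0],[0,0,-0.24],0.4],
])

```text
time: 16.8
eef_pos: [0.4617, 0.1584, 0.1018]
ee_rot: [0.001, 1.0, 0.028, -0.002]
ft_force: [0.7, -0.1, -0.0]
grip_width: 0.0596
gripper_force: 0.0
```

Emit:
jog_arm([
  [[0,0,0],[-0.1,0,-0.2],1],
  [[0,0,0],[0,0,0],1],
])

```text
time: 17.05
eef_pos: [0.4389, 0.1583, 0.1554]
ee_rot: [-0.002, 1.0, 0.028, 0.004]
ft_force: [0.7, 1.4, 0.1]
grip_width: 0.0859
gripper_force: 0.0
```

```bash
python3 - <<'E'
from h import *
p,d,i=shot("wrist"); T=tool(); print(T.round(4)); C=cloud(i,d)
save("w9",p[0:300,100:500].repeat(2,0).repeat(2,1))
m=(C[...,2]>.058)&(C[...,2]<.075)&(abs(C[...,0]-.59)<.04)&(abs(C[...,1]-.23)<.04); W=C[m]; print(m.sum(),(W.min(0)+W.max(0))/2,W.mean(0))
for n,b in (("handle",(.44,.49)),("blade",(.51,.57))):
    k=(C[...,0]>b[0])&(C[...,0]<b[1])&(abs(C[...,1]-.162)<.008); print(n,np.median(C[k][:,2]))
E
```

```text
[[ 0.9984  0.056   0.0042  0.4384]
 [ 0.056  -0.9984  0.0019  0.1578]
 [ 0.0043 -0.0016 -1.      0.1534]
 [ 0.      0.      0.      1.    ]]
333 [0.59263608 0.23259745 0.06296379] [0.59209898 0.23180043 0.06470291]
handle 0.2766736637383369
blade 0.028678925939675526
```

View pics/w9.png

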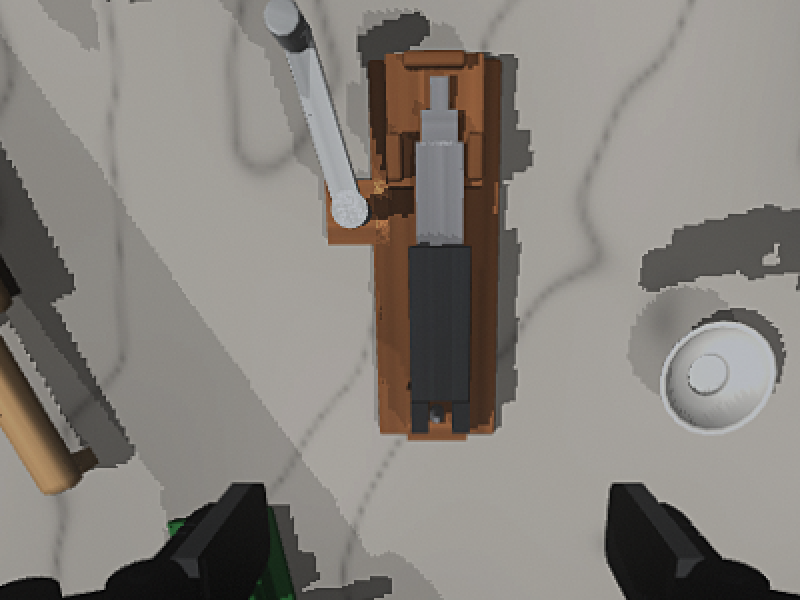

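Emit:
jog_arm([
  [[0,0,-0.009],[0.211,-0.087,0],0.2],
  [[0,0,0],[0.211,-0.087,0],0.2],
  [[0,0,0],[0.211,-0.087,0.1],0.2],
  [[0,0,0],[0,0,0.2],0.2],
  [[0,0,0],[0,0,0.07],0.2],
])

```text
time: 17.73
eef_pos: [0.5888, 0.2305, 0.0535]
ee_rot: [0.002, 0.999, 0.031, -0.005]
ft_force: [-1.1, 0.1, -0.2]
grip_width: 0.0514
gripper_force: 0.0
```

Emit:
jog_arm([
  [[0,0,0],[0,0,0],0.2],
  [[0,0,0],[0,0,0],0.2],
])

```text
time: 17.98
eef_pos: [0.5929, 0.2323, 0.0606]
ee_rot: [-0.001, 1.0, 0.031, 0.001]
ft_force: [-0.2, -0.0, 0.3]
grip_width: 0.051
gripper_force: 0.0
```

```bash
python3 - <<'E'
from h import *
T=tool(); p,d,i=shot("wrist"); T=(T+tool())/2; print(T.round(4)); C=cloud(i,d)
m=(C[...,2]>.063)&(C[...,2]<.069)&(abs(C[...,0]-.593)<.03)&(abs(C[...,1]-.232)<.02)&(p.min(2)>100); W=C[m]; print(m.sum(),(W.min(0)+W.max(0))/2,W.min(0),W.max(0))
E
```

```text
[[ 0.9981  0.0623  0.0031  0.593 ]
 [ 0.0623 -0.9981  0.0013  0.2323]
 [ 0.0032 -0.0011 -1.      0.0608]
 [ 0.      0.      0.      1.    ]]
379 [0.59341266 0.23280125 0.06558518] [0.58619858 0.22522174 0.06380181] [0.60062674 0.24038077 0.06736855]
```

Emit:
jog_arm([
  [[0,0,0],[0,0,0.12],0.2],
  [[0,0,0],[0,0,0.085],0.2],
  [[0,0,0],[0,0,0],-1],
  [[0,0,0],[0,0,0],-1],
  [[0,0,0],[0,0,0],-1],
], force=25)

```text
time: 18.65
eef_pos: [0.5933, 0.2326, 0.0095]
ee_rot: [-0.001, 1.0, 0.031, 0.002]
ft_force: [-0.3, 0.5, 2.9]
grip_width: 0.0149
gripper_force: 26.0
```

Emit:
jog_arm([
  [[0,0,0],[0.011,0.063,0],-1],
  [[0,0,0],[-0.002,0.064,0],-1],
  [[0,0,0],[-0.015,0.062,0],-1],
  [[0,0,0],[-0.027,0.058,0],-1],
  [[0,0,0],[-0.038,0.052,0],-1],
])

```text
time: 19.27
eef_pos: [0.5839, 0.1563, 0.0096]
ee_rot: [-0.001, 1.0, 0.03, 0.005]
ft_force: [4.8, 3.6, 3.3]
grip_width: 0.0146
gripper_force: 26.0
```

Emit:
jog_arm([
  [[0,0,0],[-0.047,0.043,0],-1],
  [[0,0,0],[-0.055,0.033,0],-1],
  [[0,0,0],[-0.06,0.021,0],-1],
  [[0,0,0],[-0.063,0.009,0],-1],
  [[0,0,0],[0,0,0],-1],
])

```text
time: 19.9
eef_pos: [0.5256, 0.1268, 0.0094]
ee_rot: [-0.001, 1.0, 0.031, 0.002]
ft_force: [0.8, 1.1, 6.0]
grip_width: 0.0149
gripper_force: 26.5
```

Emit:
jog_arm([
  [[0,0,0],[-0.02,0,0],-1],
  [[0,0,0],[0,0,0],-1],
])

```text
time: 20.15
eef_pos: [0.5222, 0.1265, 0.0093]
ee_rot: [-0.001, 1.0, 0.031, 0.003]
ft_force: [2.0, 0.6, 6.7]
grip_width: 0.0149
gripper_force: 26.6
```

Emit:
jog_arm([
  [[0,0,0],[-0.012,0,0],-1],
  [[0,0,0],[-0.008,0,0],-1],
  [[0,0,0],[0,0,0],-1],
])

```text
time: 20.52
eef_pos: [0.5224, 0.1266, 0.0095]
ee_rot: [-0.001, 0.999, 0.031, 0.008]
ft_force: [8.9, 2.2, 1.6]
grip_width: 0.0151
gripper_force: 25.9
```

Emit:
jog_arm([
  [[0,0,0],[0,0,0],0.2],
  [[0,0,0],[0,0,0],0.2],
  [[0,0,0],[0,0,-0.1],0.2],
  [[0,0,0],[0,0,-0.2],0.2],
  [[0,0,0],[0,0,-0.24],0.2],
])

```text
time: 21.15
eef_pos: [0.5118, 0.1249, 0.1424]
ee_rot: [0.001, 0.999, 0.032, -0.003]
ft_force: [1.6, 0.3, -0.8]
grip_width: 0.0511
gripper_force: 0.0
```

Emit:
jog_arm([
  [[0,0,0],[-0.22,0,-0.08],0.2],
  [[0,0,0],[-0.1,0,0],0.2],
  [[0,0,0],[0,0,0],0.2],
  [[0,0,0],[0,0,0],0.2],
])

```text
time: 21.65
eef_pos: [0.4348, 0.1205, 0.1623]
ee_rot: [0.0, 1.0, 0.031, -0.0]
ft_force: [-0.3, 0.5, -1.2]
grip_width: 0.0513
gripper_force: 0.0
```

```bash
python3 - <<'E'
from h import *
T=tool(); p,d,i=shot("wrist"); print(T.round(4)); C=cloud(i,d); save("w10",p[0:300,100:500].repeat(2,0).repeat(2,1))
m=(C[...,2]>.038)&(C[...,2]<.043)&(C[...,1]>.142)&(C[...,1]<.195)&(abs(C[...,0]-.52)<.02)&(p.min(2)>90); W=C[m]
print(m.sum()); ys=[.145,.155,.165,.175,.185]; xs=[(W[abs(W[:,1]-y)<.003][:,0].min()+W[abs(W[:,1]-y)<.003][:,0].max())/2 for y in ys]; print(xs,"bar deg",np.degrees(np.arctan(-np.polyfit(ys,xs,1)[0])))
m=(C[...,2]>.062)&(C[...,2]<.07)&(abs(C[...,0]-.523)<.03)&(abs(C[...,1]-.126)<.02); W=C[m]; print(m.sum(),(W.min(0)+W.max(0))/2)
E
```

```text
[[ 9.980e-01  6.250e-02 -4.000e-04  4.348e-01]
 [ 6.250e-02 -9.980e-01 -3.000e-04  1.205e-01]
 [-4.000e-04  3.000e-04 -1.000e+00  1.623e-01]
 [ 0.000e+00  0.000e+00  0.000e+00  1.000e+00]]
748
[np.float64(0.5217997428272736), np.float64(0.5211947437620779), np.float64(0.520592058766594), np.float64(0.5200559662741173), np.float64(0.5194318979444219)] bar deg 3.361958056378352
239 [0.52308547 0.12630128 0.06503906]
```

View pics/w10.png

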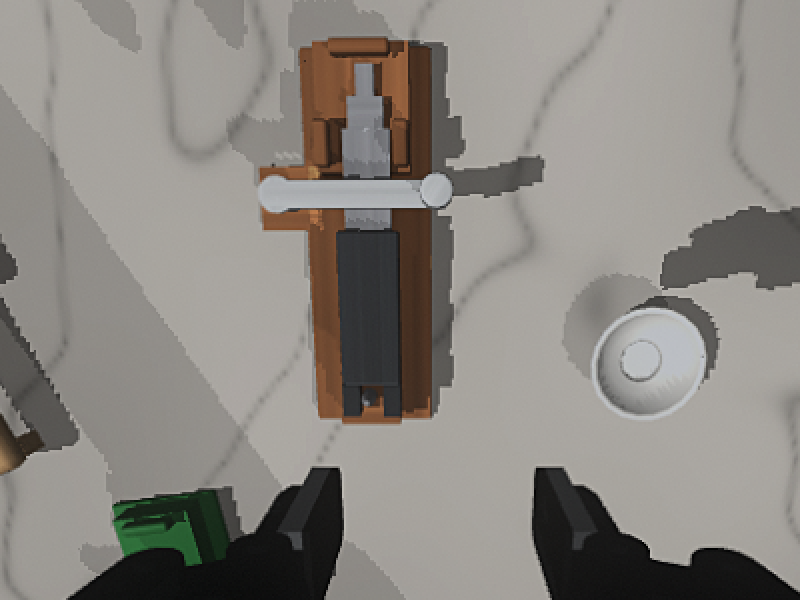

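The last picture shows the keeper square across the blade, with its knob at crop pixel (436,190). The pin is in the notch at (370,398) and the blade lies between the cheeks. The bar measures 3.4° and the rest about 3.5°, so the keeper is closed.

```bash
python3 -c "
from station import job_done; print(job_done())"
```

```text
the job is handed in; nothing more can be done
None
```

The letter opener lies flat in its wooden rest, with the notch over the pin and the blade between the cheeks. The keeper is swung back to its stop, the gripper is clear, and the job was handed in at about 22 s; no verdict came back.

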